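Latch the tilting rib bin

TASK

The tilt-out bin of spare ribs hangs open. Lift its steel latch bar by the red paddle, tilt the bin home with the bar passing above the brass keeper's nose, then lower the bar gently into the notch behind the nose and let go, so that the bar alone holds the bin shut. Feel for the notch and never ram or press the bar hard against the keeper (keep it under 20 N), and leave the other things on the counter alone.

Things in the scene. Friction and masses are not known exactly. Their poses are not given: they have to be found in the camera images.
- frame: green-painted pine frame fixed to the counter, 200 deep (x -10 to 190), 316 wide (y), 175 high, no top; carries the bin. Origin on the counter (z = 0) under the middle of the hinge line; x points to its back (away from the robot at yaw 0), y to its left, z up. Its two 22 mm cheeks lie at y = -158 to -136 and 136 to 158, from x = 20 back.
- hinge (a point): middle of the bin's hinge line, at frame (0, 0, 35); the line runs along the frame's y. The galvanized bin's front panel stands 18 behind it (bin x = 16 to 20), 262 wide, top rim 150 above the hinge; the ribs lie below the rim.
- bin (a joint): tilt of the bin, rad. 0 = front panel upright, positive = top leaning out to the frame's -x; stops at -0.2 and 0.38. A spring throws the bin open (about 2 to 3 N at the paddle): it starts and rests at 0.38, and swings open again if let go unlatched. Latched, it reads between -0.16 and 0.19, depending on where the keeper hook is clamped.
- latch (a joint): angle of the bar on the bin, rad. Pivot along the bin's x, at (-14, -60, 130) from the hinge in bin axes (x back, y left, z up the panel). 0 = bar level, positive = free (+y) end lifted; stops at -0.04 (hangs there) and 0.6. It falls by its own weight; some 3 N at the paddle lifts it. In the notch it reads between -0.01 and 0.025; lying on the nose 0.06 to 0.1.
- bar: dark steel latch bar with red paddle, 0.3 kg. Origin on the pivot axis, mid thickness; with bin and latch at 0 its axes are the frame's. Bar 8 thick (x), 16 high (z -8 to 8), from y = -12 to 233. It crosses in front of the left cheek, where the keeper is.
- paddle (a point): grasp point on the red upright paddle, at (0, 145, 50) of the bar. Paddle 10 thick (x), 24 wide (y), top 20 above this point; with the bar hanging, the bin's rim (30 behind it) is some 21 and the bar's top 42 below it. Pinch it from above, fingers closing along the bin's x, tool leaning with the bin.
- keeper: dark slide plate of the keeper on the left cheek's outer face, origin at frame (0, 163, 157), axes as the frame's. A rigid greased brass J-hook (frame y 136 to 160) is clamped on it, shifted by anything from -20 to 20 mm along x. The shift is NOT in the measured poses: it must be felt or seen.
- slot_mid (a point): floor of the notch, midway between nose and back wall, IF the hook is at shift 0: keeper (-15.5, -15, 0). Notch 11 wide in x. Nose on its -x side: 6 thick, square-faced, 14 high. Back wall on its +x side: 44 high, the closing bin's only stop; at shift 0 the bar touches it at bin angle 0. A bar at latch angle 0.11 to 0.15 clears the nose and still meets the wall.
- kidney_dish: white enamel kidney dish with blue rim, about 165 by 75, 38 high, loose; origin under its middle
- heel_bone: cream resin heel bone, about 95 by 45, 43 high, loose; origin under its middle
- bulb_holder: bayonet bulb holder, brass tube on a black 44 mm foot, 56 high, loose; origin under its middle
- skull_stand: beech skull stand, 110 mm round foot, post and cup, 142 high, loose; origin under its middle

How it is judged:
On the way:
1. the latch bar is lifted (latch angle above 0.07) (value of joint latch above 0.07 rad), for 0.1 s.
At the end, for the whole second after the job is handed in: the bin is shut (bin angle below 0.2 rad) and held there at rest by the bar alone, which lies down in the keeper's notch (latch angle between -0.025 and 0.035 rad); both joints slower than 0.02 rad/s; the robot has let go (value of joint bin below 0.2 rad and value of joint latch between -0.025 and 0.035 rad and velocity of joint bin between -0.02 and 0.02 rad/s and velocity of joint latch between -0.02 and 0.02 rad/s); the robot touches nothing.
It fails at once if the bar is rammed or pressed against the keeper with more than 20 N (contact force between bar and keeper above 20 N).
It fails at once if the kidney dish is shifted more than 15 mm or knocked over (distance of kidney_dish from where it was at the start of the episode above 0.015 m or angle between kidney_dish's own z axis and vertical above 0.3 rad).
It fails at once if the heel bone is shifted more than 15 mm or knocked over (distance of heel_bone from where it was at the start of the episode above 0.015 m or angle between heel_bone's own z axis and vertical above 0.3 rad).
It fails at once if the bulb holder is shifted more than 15 mm or knocked over (distance of bulb_holder from where it was at the start of the episode above 0.015 m or angle between bulb_holder's own z axis and vertical above 0.3 rad).
It fails at once if the skull stand is shifted more than 15 mm or knocked over (distance of skull_stand from where it was at the start of the episode above 0.015 m or angle between skull_stand's own z axis and vertical above 0.3 rad).
It also fails if it takes over 72 s, if anything falls off the work surface, if the arm or the gripper's body presses on something with over 40 N, if the wrist force passes 120 N, or if a joint passes its speed limit or range.

ROBOT

A 6-joint arm with a two-finger parallel gripper is mounted at the origin on the work surface. World frame = base frame: x ahead of the robot, y to its left, z up, the work surface at z = 0. Lengths are in m, angles in rad, forces in N, time in s.
With the tool pointing down it reaches from about 0.375 to 0.925 m from the base axis. Payload 5.7 kg.
Tool frame: the origin (TCP) lies on the mounting face of the last link; the fingertips stand 173 mm ahead of it and the grasp point (between the pads) lies 155 mm ahead of it (tip_extent is the distance from the TCP to the fingertips, in m); z points along the fingers, y is the line along which they close (so a half turn about z gives the same grasp; the last joint's range is limited). The gripper opens to 85 mm and grips with 20 to 120 N. Pads are 22 mm wide; open, the fingers measure 114 mm over their backs; the gripper's body (76 mm by 85 mm) begins 54 mm behind the grasp point. The pads swing forward as they close: fully open they stand 13 mm farther back than shut.
Start: joints at [-1.405, 0.359, 1.51, -0, 1.272, -0.115], TCP at [0.166, -0.576, 0.405] pointing down, gripper open.
Joint ranges: [-2.97, 2.97], [-1.01, 2.36], [0.21, 2.38], [-0.96, 4.11], [0.2, 2.71], [-2.98, 2.98]. Speed limits (rad/s): [2.39, 2.39, 3.14, 3.14, 3.14, 3.14].

INTERFACE

Orientations are given as a rotation vector (axis times angle).
In Python, from station import state, snapshot, camera_params, job_done, tip_extent gives the robot as it stands. The module is installed in compiled form; this text tells all that it offers.
- The arm moves only by the tool servo_tool, never from a script. Its argument "increments" is a list of rows, each an object of numbers: "x", "y", "z": the shift along the world's x, y, z in m; "roll": the turn about the world's z in rad. A call has 1 to 20 rows; each row shifts and turns the commanded pose from where the row before left it; what a row does not reach is not made up. A row lasts 1/10 s, in which the tool goes at most 50 mm and 8.59 degrees, less where a joint would pass 70% of its speed; a pose out of reach is approached as far as the arm can. A call with a gripper value outside its range is refused whole. "hand" is the finger opening in m, from 0 to 0.0854, set as the call begins (left out, the last holds). The fingers move at their own pace and stop on an object; the grip force is fixed at half the most. Time passes only in rows, so rows that do not move let the fingers close. It gives the time, the measured TCP pose, the force, the opening and the grip force at its end, in the units of the state.
- state(): the state, without advancing time (a new reading comes with each control period).
- snapshot(name): name is "scene" or "top" or "wrist"; returns the picture (384x512x3 uint8, red, green, blue); there is no depth.
- camera_params(name): a dict with "vfov" (degrees; the focal length in pixels is half the picture's height over the tangent of half this angle, whatever the lens; pixels are square), "cx", "cy" (the principal point, pixels), "rvec" (rotation vector, rad) and "tvec" (3), from world to camera coordinates, as OpenCV has them. Camera axes: x right, y down, z forward; pixel columns grow to the right and rows downward; lengths in m; the calibration is good to about 2 mm. A picture is of the moment at which its call begins: read the wrist's pose just before it. camera_params takes no time and is no camera call; for the wrist camera it gives the pose at the moment of the call.
- job_done(): hands the job in; it is judged then, once.
The state is a dict: "time": time; "joints": joint angles; "dq": joint speeds; "effort": joint torques, N m; "eef_pos": TCP position; "tool_rot": TCP orientation; "contact_force": force on the tool from outside, world axes, zero at the start; "wrist_torque": the same for the moment, N m; "opening": opening from 0.0 (shut) to 1.0 (fully open); "finger_force": force on a finger pad.
Only numpy, scipy, OpenCV 4.12 (cv2) and the standard library are available. Lean on these libraries where they do the work, as an engineer would, in place of code of your own. Each camera call takes 0.05 s, during which the arm holds its last target. There are 200 camera calls.

## Working session

There is one attempt and no reset: what is moved stays moved. The work goes in short steps, Python scripts to look and compute and a tool call to move; the robot and the scene stay as the last step left them, time stands still between calls to the robot, and variables do not carry over. Pictures are saved under pics/ and viewed, at most 10 in all, crops included, and the job is handed in when it is done.

Besides the shell and the picture viewer there is one more tool, called after "Request:" as a command line: name --argument value ..., lists and objects as JSON in quotes. servo_tool: Moves the arm, as the interface text tells. Its arguments: {"type":"object","properties":{"increments":{"type":"array","items":{"type":"object","properties":{"x":{"type":"number"},"y":{"type":"number"},"z":{"type":"number"},"roll":{"type":"number"}}}},"hand":{"type":"number"}},"required":["increments"]}

```bash
mkdir -p pics
cat > h.py <<'E'
import numpy as np, cv2
from station import *
def cam(n):
    p=camera_params(n); R=cv2.Rodrigues(np.array(p["rvec"],float))[0]; t=np.array(p["tvec"],float).ravel()
    f=192/np.tan(np.radians(p["vfov"])/2); return R,t,f,p["cx"],p["cy"]
def ray(c,u,v):
    R,t,f,cx,cy=c; d=R.T@np.array([(u-cx)/f,(v-cy)/f,1]); return -R.T@t,d/np.linalg.norm(d)
def onz(c,u,v,z):
    o,d=ray(c,u,v); return o+d*(z-o[2])/d[2]
def proj(c,P):
    R,t,f,cx,cy=c; q=R@np.asarray(P,float)+t; return np.array([cx+f*q[0]/q[2],cy+f*q[1]/q[2]])
def tri(a,b):
    A=np.zeros((3,3));B=np.zeros(3)
    for o,d in(a,b):
        M=np.eye(3)-np.outer(d,d);A+=M;B+=M@o
    return np.linalg.solve(A,B)
E
python3 - <<'E'
from h import *
ims=[]
for n in("scene","top","wrist"):
    im=snapshot(n); np.save(f"pics/{n}0.npy",im); cv2.imwrite(f"pics/{n}0.png",im[:,:,::-1]); print(n,camera_params(n))
a=[cv2.imread(f"pics/{n}0.png") for n in("scene","top")]
s=state();print(s)
E
```

```text
scene {'vfov': 45.355219266014785, 'cx': 258.98922718006673, 'cy': 190.5615980606962, 'rvec': array([ 0.06667723,  2.86811706, -1.21017725]), 'tvec': array([0.57430002, 0.09903217, 1.323897  ])}
top {'vfov': 53.79689840371195, 'cx': 254.85508908696082, 'cy': 192.44188783157819, 'rvec': array([ 2.10777305, -2.16959434,  0.11226836]), 'tvec': array([0.02660245, 0.58897755, 1.2188863 ])}
wrist {'vfov': 66.36178953253953, 'cx': 255.40196629156472, 'cy': 192.70127378359126, 'rvec': array([-2.30100948,  1.72987427,  0.27540903]), 'tvec': array([-0.5992873 , -0.04087561,  0.38051554])}
{'time': 0.15, 'joints': array([-1.40503968e+00,  3.59363473e-01,  1.51123870e+00,  3.45567832e-05,
        1.27251039e+00, -1.15079024e-01]), 'dq': array([ 0.00092393, -0.00177114, -0.00243119, -0.00173238,  0.00074279,
        0.00090269]), 'effort': array([-3.83778643e-04, -5.28027713e+01, -2.78928745e+01, -2.54289835e-04,
        8.22197821e-03, -1.91561122e-05]), 'eef_pos': array([ 0.16625678, -0.5761953 ,  0.40401137]), 'tool_rot': array([-3.10916880e+00, -4.39458815e-01,  8.62900221e-06]), 'contact_force': array([ 0.2374843 ,  0.88390222, -0.88119896]), 'wrist_torque': array([-0.0128478 , -0.01622969,  0.03039707]), 'finger_force': 0.0, 'opening': 0.999631758223143}
```

View pics/scene0.png

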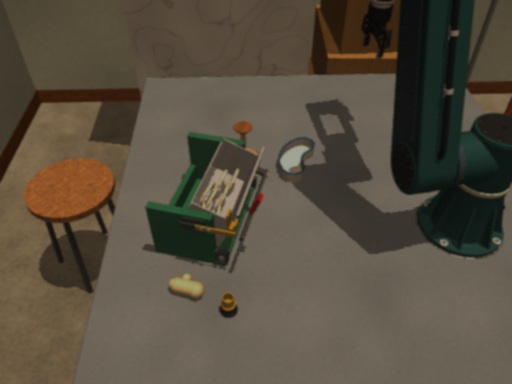

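View pics/top0.png

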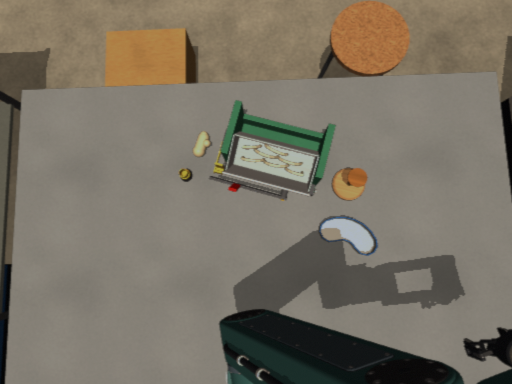

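Run:
```python
from h import *
T=cv2.imread("pics/top0.png")[90:210,200:350]; S=cv2.imread("pics/scene0.png")[125:270,140:275]
a=cv2.resize(T,None,fx=2.6,fy=2.6,interpolation=cv2.INTER_CUBIC); b=cv2.resize(S,None,fx=3,fy=3,interpolation=cv2.INTER_CUBIC)
o=np.zeros((440,800,3),np.uint8); o[:a.shape[0],:a.shape[1]]=a; o[:b.shape[0],392:392+b.shape[1]]=b[:, :408]
cv2.imwrite("pics/crop.png",o)
c=cam("top")
for n,uv in dict(backL=(237,103),backR=(334,125),red=(234,187)).items(): print(n,onz(c,*uv,0.175))
```

```text
backL [0.84951446 0.05323383 0.175     ]
backR [ 0.76907572 -0.23835443  0.175     ]
red [0.58951538 0.06753396 0.175     ]
```

View pics/crop.png

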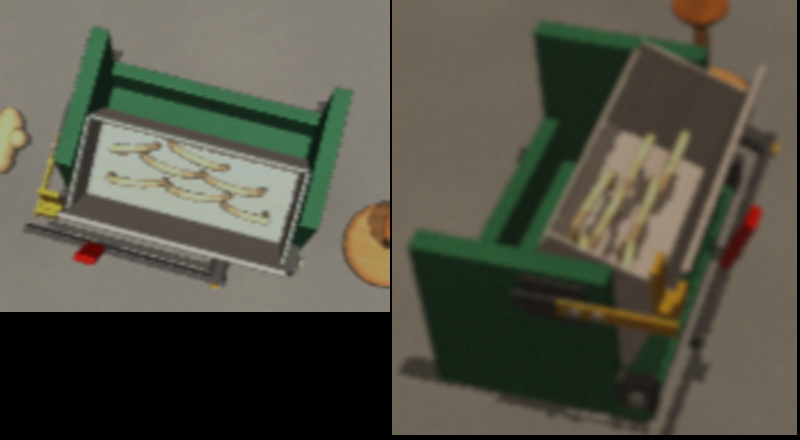

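```bash
cat > geo.py <<'E'
from h import *
import json
def setF(o,psi): json.dump([list(map(float,o)),float(psi)],open("F.json","w"))
def F(p):
    o,psi=json.load(open("F.json")); c,s=np.cos(psi),np.sin(psi)
    return np.array([o[0]+c*p[0]-s*p[1],o[1]+s*p[0]+c*p[1],p[2]])
def bar(p,th,la):   # bar point -> frame
    y=p[1]*np.cos(la)-p[2]*np.sin(la); z=p[1]*np.sin(la)+p[2]*np.cos(la)
    x,y,z=p[0]-.014,y-.06,z+.130
    return np.array([x*np.cos(th)-z*np.sin(th),y,.035+z*np.cos(th)+x*np.sin(th)])
E
python3 - <<'E'
from geo import *
c=cam("top")
px=np.array([[93,27],[110,31],[334,88],[352,92]])/2.6+[200,90]
W=np.array([onz(c,*p,.175)[:2] for p in px]); f=np.array([[.19,.158],[.19,.136],[.19,-.136],[.19,-.158]])
d=W[0]+W[1]-W[2]-W[3]; psi=np.arctan2(-d[0],d[1])
Rm=np.array([[np.cos(psi),-np.sin(psi)],[np.sin(psi),np.cos(psi)]])
o=(W-f@Rm.T).mean(0); setF(o,psi); print(o,psi,W-(f@Rm.T+o))
P=F(bar([0,.145,.05],.38,-.04)); print("paddle",P,proj(c,P),proj(cam("scene"),P))
print("paddle top",proj(c,F(bar([0,.145,.07],.38,-.04))),proj(cam("scene"),F(bar([0,.145,.07],.38,-.04))))
s=state();R=cv2.Rodrigues(s["tool_rot"])[0]; w=cam("wrist"); C=-w[0].T@w[1]
print("camoff tool",R.T@(C-s["eef_pos"]),"axis",R.T@w[0].T@[0,0,1], "right",R.T@w[0].T@[1,0,0])
for n in("scene","top"):
    im=cv2.imread(f"pics/{n}0.png"); hsv=cv2.cvtColor(im,cv2.COLOR_BGR2HSV)
    m=((hsv[:,:,0]<6)|(hsv[:,:,0]>174))&(hsv[:,:,1]>170)&(hsv[:,:,2]>80)
    nn,l,st,ce=cv2.connectedComponentsWithStats(m.astype(np.uint8)); print(n,[(st[i],ce[i]) for i in range(1,nn) if st[i][4]>8])
E
```

```text
[ 0.63102415 -0.03749776] -0.29459969461751967 [[-6.92888211e-04 -1.68387861e-03]
 [-1.51676778e-06 -6.04646767e-04]
 [-6.97003444e-05  8.67125140e-04]
 [ 7.64105323e-04  1.42140023e-03]]
paddle [0.58199316 0.06817474 0.19154479] [233.35118283 188.71632183] [258.26094639 201.24137149]
paddle top [231.82626293 190.18785046] [261.23910204 196.60669287]
camoff tool [0.07884589 0.00010938 0.03031182] axis [-3.09001706e-01  2.66617629e-04  9.51061446e-01] right [ 4.62409296e-04  9.99999885e-01 -1.30099204e-04]
scene [(array([257, 194,   6,   8,  32], dtype=int32), array([259.40625, 197.40625]))]
top [(array([229, 184,  10,   8,  52], dtype=int32), array([233.61538462, 187.17307692]))]
```

Request:
servo_tool --increments '[{"x": 0.0231, "y": 0.0358, "z": 0.0015, "roll": 0.0553}, {"x": 0.0231, "y": 0.0358, "z": 0.0015, "roll": 0.0553}, {"x": 0.0231, "y": 0.0358, "z": 0.0015, "roll": 0.0553}, {"x": 0.0231, "y": 0.0358, "z": 0.0015, "roll": 0.0553}, {"x": 0.0231, "y": 0.0358, "z": 0.0015, "roll": 0.0553}, {"x": 0.0231, "y": 0.0358, "z": 0.0015, "roll": 0.0553}, {"x": 0.0231, "y": 0.0358, "z": 0.0015, "roll": 0.0553}, {"x": 0.0231, "y": 0.0358, "z": 0.0015, "roll": 0.0553}, {"x": 0.0231, "y": 0.0358, "z": 0.0015, "roll": 0.0553}, {"x": 0.0231, "y": 0.0358, "z": 0.0015, "roll": 0.0553}, {"x": 0.0231, "y": 0.0358, "z": 0.0015, "roll": 0.0553}, {"x": 0.0231, "y": 0.0358, "z": 0.0015, "roll": 0.0553}, {"x": 0.0231, "y": 0.0358, "z": 0.0015, "roll": 0.0553}, {"x": 0.0231, "y": 0.0358, "z": 0.0015, "roll": 0.0553}, {"x": 0.0231, "y": 0.0358, "z": 0.0015, "roll": 0.0553}, {"x": 0.0231, "y": 0.0358, "z": 0.0015, "roll": 0.0553}, {"x": 0.0231, "y": 0.0358, "z": 0.0015, "roll": 0.0553}, {"x": 0.0231, "y": 0.0358, "z": 0.0015, "roll": 0.0553}]'

```text
time: 1.95
eef_pos: [0.5827, 0.0697, 0.4315]
tool_rot: [-2.521, -1.874, 0.001]
contact_force: [0.7, -0.6, 0.7]
opening: 0.999
finger_force: 0.0
```

Request:
servo_tool --increments '[{}, {}]'

```text
$.increments[0]: bad value
```

Run:
```python
from geo import *
s=state(); c=cam("wrist"); np.save("pics/w1c.npy",np.array(c,dtype=object),allow_pickle=True)
im=snapshot("wrist"); cv2.imwrite("pics/w1.png",im[:,:,::-1]); o=im[:,:,::-1].copy()
cv2.imwrite("pics/w1big.png",cv2.resize(o,(800,600),interpolation=cv2.INTER_CUBIC))
print(s["time"],s["eef_pos"],s["tool_rot"],s["joints"])
for n,p in dict(padtop=bar([0,.145,.07],.38,-.04),barend=bar([0,.233,.008],.38,-.04),slot=np.array([-.0155,.148,.157]),cheekFL=np.array([.02,.158,.175]),cheekFR=np.array([.02,.136,.175])).items(): print(n,F(p),proj(c,F(p)))
```

```text
1.95 [0.58265697 0.0696712  0.43150032] [-2.52086670e+00 -1.87445592e+00  6.46069162e-04] [ 1.35260976e-03  3.17275877e-01  1.50431744e+00 -8.79081124e-05
  1.32044825e+00  2.93416650e-01]
padtop [0.57513225 0.07109234 0.21010322] [244.90773743 216.52113109]
barend [0.62318109 0.14581026 0.14930404] [276.71506621  89.89047364]
slot [0.65916472 0.1086267  0.157     ] [332.33791719 122.6645228 ]
cheekFL [0.6960389  0.10788822 0.175     ] [387.31814367 110.99820425]
cheekFR [0.68965105 0.08683602 0.175     ] [383.24228381 140.81024175]
```

View pics/w1big.png

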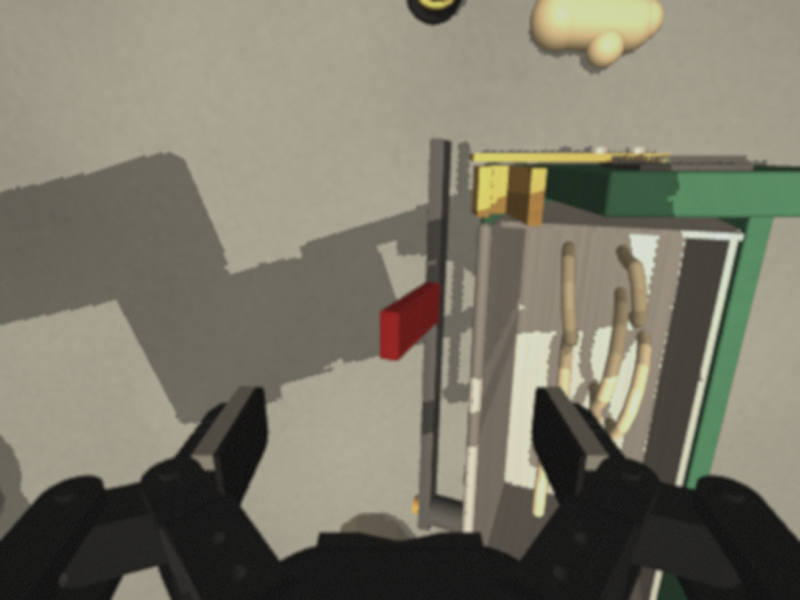

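Run:
```python
from geo import *
c=cam("wrist"); k=1.5625
o,psi=json.load(open("F.json")); o=np.array(o)
ob=[((612/k,170/k),F([.02,.158,.175])),((606/k,215/k),F([.02,.136,.175])),((440/k,140/k),F(bar([0,.233,.008],.38,-.04))),((390/k,335/k),F(bar([0,.145,.07],.38,-.04)))]
d=np.array([(onz(c,*uv,P[2])-P)[:2] for uv,P in ob]); print(d)
setF(o+d.mean(0),psi)
o=o+d.mean(0)
Ri=np.array([[np.cos(psi),np.sin(psi)],[-np.sin(psi),np.cos(psi)]])
fr=lambda u,v,z: Ri@(onz(c,u/k,v/k,z)[:2]-o)*1000
print("nose front",fr(478,190,.171),"nose back",fr(491,190,.171),"wall top edge",fr(527,195,.201),"wall top back",fr(546,195,.201))
for th,la in((.38,-.04),(.38,.13),(.2,.13),(0,.13)): print(th,la,F(bar([0,.145,.05],th,la)))
g=state();R=cv2.Rodrigues(g["tool_rot"])[0];print(R)
```

```text
[[0.00787507 0.00663865]
 [0.0082993  0.00732613]
 [0.0079675  0.00504387]
 [0.00767816 0.00591443]]
nose front [-42.78476063 148.33947296] nose back [-36.40518991 148.38689992] wall top edge [-26.76206886 148.4935081 ] wall top back [-18.62015965 148.55390063]
0.38 -0.04 [0.58994817 0.07440551 0.19154479]
0.38 0.13 [0.57856967 0.06783767 0.214031  ]
0.2 0.13 [0.61057926 0.05812503 0.22663938]
0 0.13 [0.64802536 0.04676279 0.23337505]
[[ 0.28356943  0.95894336  0.00400018]
 [ 0.95893607 -0.28358616  0.00452824]
 [ 0.00547672  0.00255185 -0.99998175]]
```

Run:
```python
from geo import *
c=tuple(np.load("pics/w1c.npy",allow_pickle=True)); k=1.5625
o=np.array([0.63102415,-0.03749776]); psi=-.2946; setF(o,psi)
ob=[((612/k,170/k),F([.02,.158,.175])),((606/k,215/k),F([.02,.136,.175])),((440/k,140/k),F(bar([0,.233,.008],.38,-.04))),((390/k,335/k),F(bar([0,.145,.07],.38,-.04)))]
d=np.array([(onz(c,*uv,P[2])-P)[:2] for uv,P in ob]); print(d)
o=o+d.mean(0); setF(o,psi)
Ri=np.array([[np.cos(psi),np.sin(psi)],[-np.sin(psi),np.cos(psi)]])
fr=lambda u,v,z: Ri@(onz(c,u/k,v/k,z)[:2]-o)*1000
print("nose front",fr(478,190,.171),"nose back",fr(491,190,.171),"wall top edge",fr(527,195,.201),"wall top back",fr(546,195,.201))
for th,la in((.38,-.04),(.38,.13),(.2,.13),(.13,.13),(.13,0),(0,.13)): print(th,la,F(bar([0,.145,.05],th,la)))
print(state()["eef_pos"])
```

```text
[[ 0.00333454  0.00063825]
 [ 0.00374343  0.00141914]
 [ 0.00384526 -0.0009224 ]
 [ 0.00362871  0.00058887]]
nose front [-42.65567834 148.3687469 ] nose back [-36.30279801 148.3887775 ] wall top edge [-26.64502857 148.63578505] wall top back [-18.54637973 148.66143465]
0.38 -0.04 [0.58563118 0.06860572 0.19154479]
0.38 0.13 [0.57425267 0.06203788 0.214031  ]
0.2 0.13 [0.60626226 0.05232523 0.22663938]
0.13 0.13 [0.61921312 0.04839556 0.22988626]
0.13 0 [0.6237298  0.0550772  0.21166626]
0 0.13 [0.64370836 0.04096299 0.23337505]
[0.58575172 0.07411044 0.43186688]
```

Request:
servo_tool --increments '[{"x": 0.0, "y": 0.0}, {"x": 0.004, "z": -0.02}, {"z": -0.02}, {"z": -0.02}, {"z": -0.01}, {"z": 0}, {"z": 0}]' --hand 0.06

```text
$.increments[0]: bad value
```

Run:
```python
from geo import *
c=cam("wrist"); s=state()
im=snapshot("wrist"); cv2.imwrite("pics/w2big.png",cv2.resize(im[:,:,::-1],(768,576)))
print(s["time"],s["eef_pos"],s["contact_force"])
```

```text
2.0 [0.58575172 0.07411044 0.43186688] [4.90285678 4.03255864 0.88349853]
```

View pics/w2big.png

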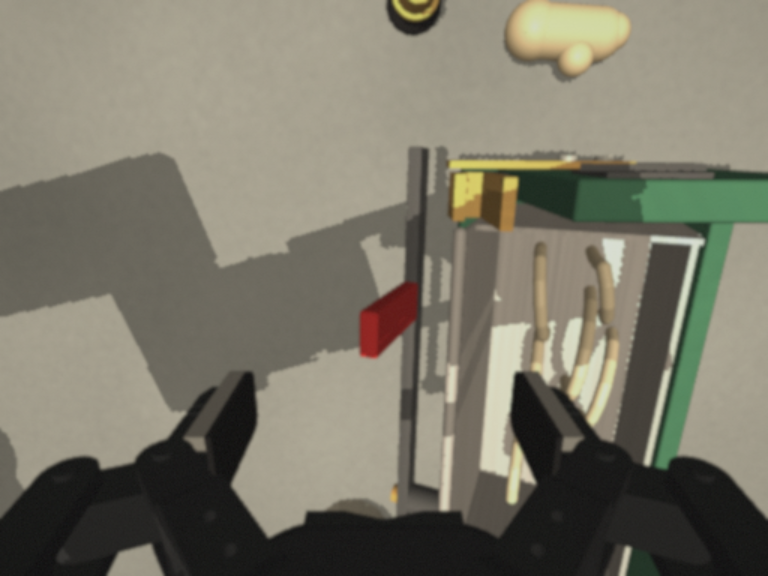

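Request:
servo_tool --increments '[{"x": 0.0, "y": 0.0, "z": 0.0, "roll": 0.0}, {"x": 0.0, "y": 0.0, "z": 0.0, "roll": 0.0}, {"x": 0.004, "y": 0.0, "z": -0.02, "roll": 0.0}, {"x": 0.0, "y": 0.0, "z": -0.02, "roll": 0.0}, {"x": 0.0, "y": 0.0, "z": -0.01, "roll": 0.0}, {"x": 0.0, "y": 0.0, "z": 0.0, "roll": 0.0}, {"x": 0.0, "y": 0.0, "z": 0.0, "roll": 0.0}]' --hand 0.06

```text
time: 2.75
eef_pos: [0.586, 0.0673, 0.3821]
tool_rot: [2.524, 1.87, -0.0]
contact_force: [0.5, 0.3, -0.1]
opening: 0.701
finger_force: 0.0
```

Run:
```python
from geo import *
c=cam("wrist"); s=state()
im=snapshot("wrist"); cv2.imwrite("pics/w3.png",im[:,:,::-1])
print(s["time"],s["eef_pos"],s["tool_rot"],s["contact_force"])
hsv=cv2.cvtColor(im,cv2.COLOR_RGB2HSV); m=(((hsv[:,:,0]<6)|(hsv[:,:,0]>174))&(hsv[:,:,1]>150)&(hsv[:,:,2]>60)).astype(np.uint8)
print(cv2.boundingRect(m)); cs=cv2.findContours(m,0,2)[0]; q=max(cs,key=cv2.contourArea); print(cv2.approxPolyDP(q,3,True)[:,0].tolist())
for x in(-.005,.005):
  for y in(.133,.157):
    for z in(.07,.02): print(x,y,z,proj(c,F(bar([x,y,z],.38,-.04))).round(1))
```

```text
2.75 [0.58597741 0.06729691 0.3821201 ] [ 2.52431903e+00  1.87010674e+00 -6.87033385e-06] [ 0.4927491   0.33849449 -0.10662129]
(232, 198, 50, 69)
[[280, 199], [269, 199], [233, 227], [234, 264], [245, 266], [278, 229]]
-0.005 0.133 0.07 [232.3 265.2]
-0.005 0.133 0.02 [263.4 232.1]
-0.005 0.157 0.07 [232. 225.]
-0.005 0.157 0.02 [264.2 199.8]
0.005 0.133 0.07 [248.8 268.9]
0.005 0.133 0.02 [276.9 234.4]
0.005 0.157 0.07 [249.2 228. ]
0.005 0.157 0.02 [278.1 201.6]
```

Request:
servo_tool --increments '[{"x": 0.001, "y": 0.001, "z": -0.014, "roll": 0.0}, {"x": 0.0, "y": 0.0, "z": -0.013, "roll": 0.0}, {"x": 0.0, "y": 0.0, "z": 0.0, "roll": 0.0}, {"x": 0.0, "y": 0.0, "z": 0.0, "roll": 0.0}]'

```text
time: 3.2
eef_pos: [0.5868, 0.069, 0.3538]
tool_rot: [-2.522, -1.871, 0.002]
contact_force: [0.6, -0.4, -0.4]
opening: 0.699
finger_force: 0.0
```

Request:
servo_tool --increments '[{"x": 0.0, "y": 0.0, "z": 0.0, "roll": 0.0}, {"x": 0.0, "y": 0.0, "z": 0.0, "roll": 0.0}, {"x": 0.0, "y": 0.0, "z": 0.0, "roll": 0.0}, {"x": 0.0, "y": 0.0, "z": 0.0, "roll": 0.0}, {"x": 0.0, "y": 0.0, "z": 0.0, "roll": 0.0}]' --hand 0.0

```text
time: 3.7
eef_pos: [0.5887, 0.0685, 0.357]
tool_rot: [2.519, 1.869, 0.007]
contact_force: [-0.7, -2.4, 8.7]
opening: 0.202
finger_force: 53.6
```

Request:
servo_tool --increments '[{"x": -0.001, "y": -0.001, "z": 0.004, "roll": 0.0}, {"x": -0.001, "y": -0.001, "z": 0.004, "roll": 0.0}, {"x": -0.001, "y": -0.001, "z": 0.004, "roll": 0.0}, {"x": -0.001, "y": -0.001, "z": 0.004, "roll": 0.0}, {"x": -0.001, "y": -0.001, "z": 0.004, "roll": 0.0}, {"x": -0.001, "y": -0.0015, "z": 0.004, "roll": 0.0}, {"x": 0.0, "y": 0.0, "z": 0.0, "roll": 0.0}]'

```text
time: 4.4
eef_pos: [0.5834, 0.0609, 0.3801]
tool_rot: [2.517, 1.867, 0.007]
contact_force: [5.4, -5.8, -4.3]
opening: 0.183
finger_force: 57.5
```

```bash
cat > fit.py <<'E'
from geo import *
import sys
from scipy.optimize import least_squares
tag=sys.argv[1]; c=cam("wrist"); s=state(); im=snapshot("wrist"); cv2.imwrite(f"pics/{tag}.png",im[:,:,::-1])
print(s["time"],s["eef_pos"],s["contact_force"],s["wrist_torque"],s["opening"])
cv2.imwrite(f"pics/{tag}big.png",cv2.resize(im[:,:,::-1],(768,576),interpolation=cv2.INTER_CUBIC))
for th,la in eval(sys.argv[2]):
    print(th,la,"endtop",(proj(c,F(bar([-.004,.233,.008],th,la)))*1.5).round(),(proj(c,F(bar([.004,.233,.008],th,la)))*1.5).round())
E
python3 fit.py w4 "[(.38,.13),(.36,.13),(.36,.1),(.36,.16),(.33,.13)]"
```

```text
4.4 [0.58338538 0.06088719 0.38007259] [ 5.36829229 -5.76806637 -4.28398673] [-1.08462843 -2.44212525  0.14411471] 0.1832139918347863
0.38 0.13 endtop [374. 108.] [396. 108.]
0.36 0.13 endtop [383. 108.] [405. 107.]
0.36 0.1 endtop [389. 106.] [411. 106.]
0.36 0.16 endtop [376. 111.] [399. 110.]
0.33 0.13 endtop [396. 108.] [419. 107.]
```

View pics/w4big.png

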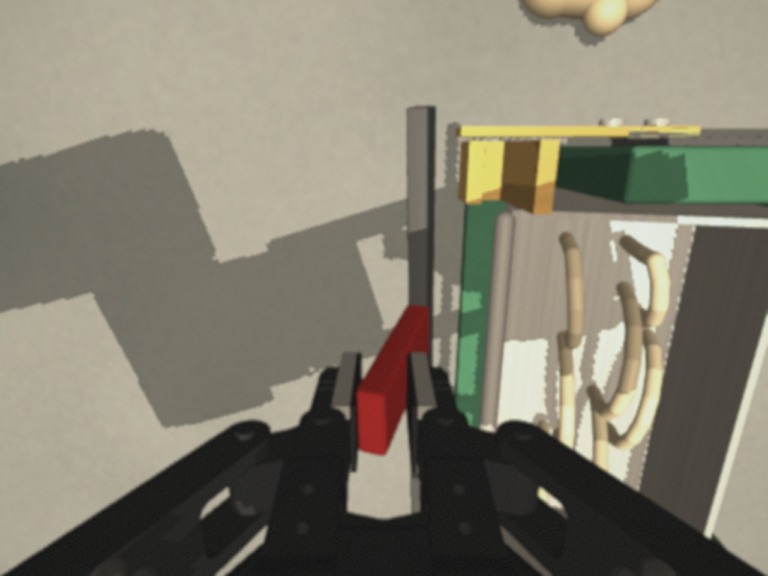

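Run:
```python
from geo import *
from scipy.optimize import least_squares
c=cam("wrist")
obs=[([-.005,.133,.07],(359,450)),([.005,.133,.07],(384,453)),([-.004,.233,.008],(407,107)),([.004,.233,.008],(428,107)),([.005,.157,.008],(430,307))]
f=lambda q:np.concatenate([proj(c,F(bar(p,*q)))*1.5-uv for p,uv in obs])
r=least_squares(f,[.3,.1],loss="soft_l1"); print(r.x,f(r.x).reshape(-1,2).round(1))
```

```text
[0.31943198 0.10045996] [[-2.8 -0.6]
 [ 2.   2.8]
 [-0.4 -1. ]
 [ 1.  -1.6]
 [-0.7 -2.9]]
```

Run:
```python
from geo import *
q=[(.32,.10),(.30,.14),(.25,.14),(.20,.14),(.16,.14),(.13,.14),(.12,.02)]
P=[F(bar([0,.145,.055],*a)) for a in q]
for a,b,p in zip(q,q[1:],np.diff(P,axis=0)): print(a,b,(p*1000).round(1))
```

```text
(0.32, 0.1) (0.3, 0.14) [ 1.2 -3.4  6.7]
(0.3, 0.14) (0.25, 0.14) [ 9.2 -2.8  3.5]
(0.25, 0.14) (0.2, 0.14) [ 9.4 -2.9  3. ]
(0.2, 0.14) (0.16, 0.14) [ 7.6 -2.3  2. ]
(0.16, 0.14) (0.13, 0.14) [ 5.8 -1.7  1.3]
(0.13, 0.14) (0.12, 0.02) [  6.2   6.5 -16.3]
```

Request:
servo_tool --increments '[{"x": 0.0004, "y": -0.001, "z": 0.0023, "roll": 0.0}, {"x": 0.0004, "y": -0.001, "z": 0.0023, "roll": 0.0}, {"x": 0.0004, "y": -0.001, "z": 0.0023, "roll": 0.0}, {"x": 0.003, "y": -0.0009, "z": 0.0012, "roll": 0.0}, {"x": 0.003, "y": -0.0009, "z": 0.0012, "roll": 0.0}, {"x": 0.003, "y": -0.0009, "z": 0.0012, "roll": 0.0}, {"x": 0.003, "y": -0.0009, "z": 0.001, "roll": 0.0}, {"x": 0.003, "y": -0.0009, "z": 0.001, "roll": 0.0}, {"x": 0.0, "y": 0.0, "z": 0.0, "roll": 0.0}]'

```text
time: 5.35
eef_pos: [0.5987, 0.0534, 0.3913]
tool_rot: [2.52, 1.868, 0.002]
contact_force: [3.5, -5.8, -5.6]
opening: 0.154
finger_force: 56.7
```

```bash
python3 fit.py w5 "[(.22,.13)]"
```

```text
5.35 [0.59873979 0.05335051 0.39133617] [ 3.49560698 -5.78137472 -5.5648873 ] [-1.14767566 -1.67335049  0.02919142] 0.154269429638942
0.22 0.13 endtop [399.  99.] [422.  99.]
```

View pics/w5big.png

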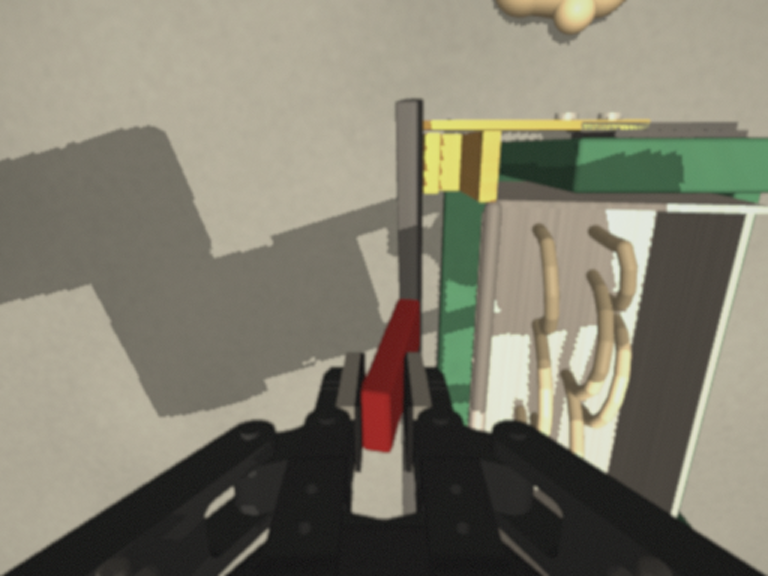

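```bash
cat > f2.py <<'E'
from geo import *
import sys
from scipy.optimize import least_squares
c=cam("wrist")
pts=[[-.005,.133,.07],[.005,.133,.07],[-.004,.233,.008],[.004,.233,.008],[.005,.157,.008]]
uv=eval(sys.argv[1])
f=lambda q:np.concatenate([proj(c,F(bar(p,*q)))*1.5-w for p,w in zip(pts,uv)])
r=least_squares(f,[.3,.1],loss="soft_l1"); th,la=r.x; print(r.x,f(r.x).reshape(-1,2).round(1))
for y in (.136,.160):
  for x in(-.004,.004): print("bar bottom at hook",y,(bar([x,(y+.06)/np.cos(la),-.008],th,la)*1000).round(1))
E
python3 f2.py "[(363,445),(389,450),(397,100),(418,100),(419,300)]"
```

```text
[0.22904021 0.1286523 ] [[-3.2  0.4]
 [ 1.2 -0. ]
 [-1.3 -0.6]
 [ 0.5 -1.1]
 [ 0.7 -3.2]]
bar bottom at hook 0.136 [-51.  137.  174.5]
bar bottom at hook 0.136 [-43.2 137.  176.3]
bar bottom at hook 0.16 [-51.7 161.  177.5]
bar bottom at hook 0.16 [-43.9 161.  179.3]
```

Request:
servo_tool --increments '[{"x": 0.0, "y": -0.0005, "z": 0.002, "roll": 0.0}, {"x": 0.0025, "y": -0.0008, "z": 0.0007, "roll": 0.0}, {"x": 0.0025, "y": -0.0008, "z": 0.0007, "roll": 0.0}, {"x": 0.0025, "y": -0.0008, "z": 0.0006, "roll": 0.0}, {"x": 0.0025, "y": -0.0008, "z": 0.0006, "roll": 0.0}, {"x": 0.0025, "y": -0.0008, "z": 0.0006, "roll": 0.0}, {"x": 0.0, "y": 0.0, "z": 0.0, "roll": 0.0}]'

```text
time: 6.1
eef_pos: [0.6109, 0.0489, 0.3961]
tool_rot: [2.52, 1.869, 0.001]
contact_force: [1.4, -6.0, -5.5]
opening: 0.134
finger_force: 57.0
```

Request:
servo_tool --increments '[{"x": 0.001, "y": -0.0003, "z": 0.0002, "roll": 0.0}, {"x": 0.001, "y": -0.0003, "z": 0.0002, "roll": 0.0}, {"x": 0.0, "y": 0.0, "z": 0.0, "roll": 0.0}]'

```text
time: 6.4
eef_pos: [0.613, 0.0485, 0.3967]
tool_rot: [2.52, 1.869, 0.002]
contact_force: [4.3, -5.3, -6.7]
opening: 0.134
finger_force: 57.4
```

```bash
python3 fit.py w6 "[(.14,.13)]"
```

```text
6.4 [0.61301979 0.04851967 0.39666785] [ 4.31249356 -5.34785564 -6.68030826] [-0.97840307 -1.91924378  0.04002392] 0.1335078796092985
0.14 0.13 endtop [393.  98.] [416.  98.]
```

View pics/w6big.png

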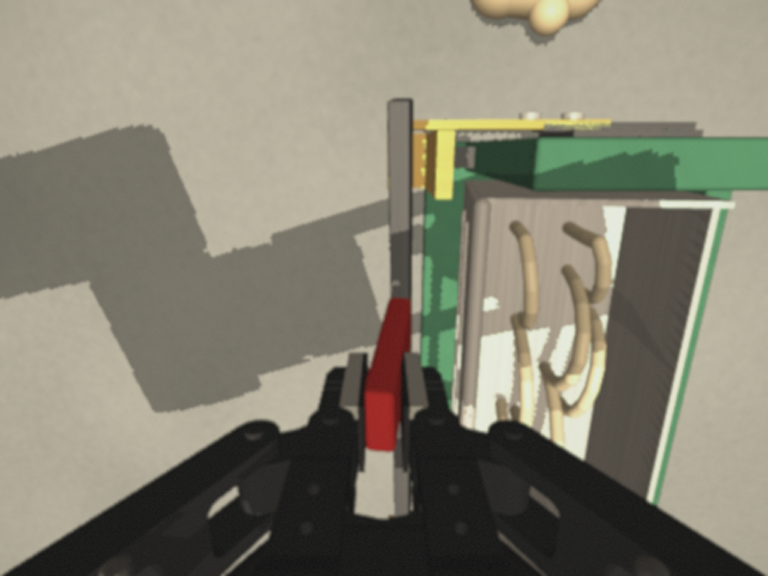

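```bash
python3 f2.py "[(366,443),(391,448),(389,100),(409,100),(409,300)]"
python3 - <<'E'
from geo import *
c=cam("wrist"); o,psi=json.load(open("F.json")); o=np.array(o)
Ri=np.array([[np.cos(psi),np.sin(psi)],[-np.sin(psi),np.cos(psi)]])
for n,u,v,z in(("wall top front",436,165,.201),("wall top back",453,165,.201)): print(n,Ri@(onz(c,u/1.5,v/1.5,z)[:2]-o)*1000)
E
```

```text
[0.153457   0.13291701] [[-4.6  1.5]
 [ 1.1 -0.4]
 [-2.4 -1.2]
 [ 0.5 -1.5]
 [ 1.6 -5.3]]
bar bottom at hook 0.136 [-40.5 137.1 178.8]
bar bottom at hook 0.136 [-32.5 137.1 180. ]
bar bottom at hook 0.16 [-40.9 161.1 182. ]
bar bottom at hook 0.16 [-33.  161.1 183.2]
wall top front [-25.7049204  147.65457057]
wall top back [-19.55588541 147.65668985]
```

Request:
servo_tool --increments '[{"x": 0.001, "y": -0.0003, "z": 0.0001, "roll": 0.0}, {"x": 0.001, "y": -0.0003, "z": 0.0002, "roll": 0.0}, {"x": 0.001, "y": -0.0003, "z": 0.0001, "roll": 0.0}, {"x": 0.001, "y": -0.0003, "z": 0.0001, "roll": 0.0}, {"x": 0.0, "y": 0.0, "z": 0.0, "roll": 0.0}]'

```text
time: 6.95
eef_pos: [0.6168, 0.0475, 0.3971]
tool_rot: [2.521, 1.869, 0.001]
contact_force: [2.7, -4.3, -5.5]
opening: 0.125
finger_force: 57.1
```

Request:
servo_tool --increments '[{"x": 0.001, "y": -0.0003, "z": 0.0001, "roll": 0.0}, {"x": 0.0, "y": 0.0, "z": 0.0, "roll": 0.0}]'

```text
time: 7.15
eef_pos: [0.6176, 0.0473, 0.3972]
tool_rot: [2.521, 1.869, 0.001]
contact_force: [3.5, -3.5, -6.0]
opening: 0.124
finger_force: 57.0
```

Request:
servo_tool --increments '[{"x": 0.001, "y": -0.0003, "z": 0.0001, "roll": 0.0}, {"x": 0.0, "y": 0.0, "z": 0.0, "roll": 0.0}]'

```text
time: 7.35
eef_pos: [0.6185, 0.0471, 0.3972]
tool_rot: [2.521, 1.87, 0.0]
contact_force: [2.8, -5.1, -5.4]
opening: 0.125
finger_force: 56.9
```

Request:
servo_tool --increments '[{"x": 0.0007, "y": -0.0002, "z": 0.0001, "roll": 0.0}, {"x": 0.0, "y": 0.0, "z": 0.0, "roll": 0.0}]'

```text
time: 7.55
eef_pos: [0.6191, 0.0469, 0.3973]
tool_rot: [2.522, 1.87, 0.0]
contact_force: [2.5, -4.9, -5.8]
opening: 0.127
finger_force: 56.7
```

Request:
servo_tool --increments '[{"x": 0.0007, "y": -0.0002, "z": 0.0001, "roll": 0.0}, {"x": 0.0, "y": 0.0, "z": 0.0, "roll": 0.0}]'

```text
time: 7.75
eef_pos: [0.6197, 0.0468, 0.3974]
tool_rot: [2.522, 1.87, -0.0]
contact_force: [1.6, -3.8, -6.8]
opening: 0.121
finger_force: 56.7
```

Request:
servo_tool --increments '[{"x": 0.0007, "y": -0.0002, "z": 0.0001, "roll": 0.0}, {"x": 0.0, "y": 0.0, "z": 0.0, "roll": 0.0}]'

```text
time: 7.95
eef_pos: [0.6205, 0.0465, 0.3975]
tool_rot: [2.521, 1.87, 0.0]
contact_force: [2.9, -4.5, -7.3]
opening: 0.118
finger_force: 57.3
```

```bash
python3 fit.py w7 "[(.14,.13)]"; python3 -c "
import cv2;im=cv2.imread('pics/w7.png')[50:310,220:330];cv2.imwrite('pics/w7c.png',cv2.resize(im,None,fx=2.25,fy=2.25,interpolation=2))"
```

```text
7.95 [0.62050681 0.04645243 0.39751277] [ 2.87799765 -4.49248568 -7.32116562] [-0.9218157  -1.58299873  0.08530314] 0.11803158032737196
0.14 0.13 endtop [372.  99.] [395.  99.]
```

View pics/w7c.png

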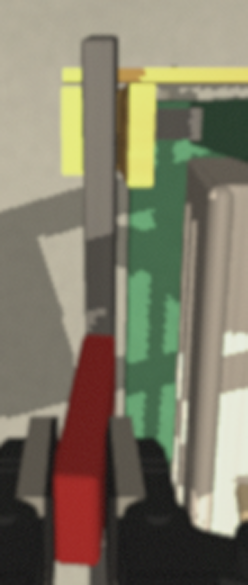

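```bash
python3 f2.py "[(368,446),(394,449),(386,101),(405,101),(405,300)]"
python3 - <<'E'
from geo import *
c=cam("wrist"); o,psi=json.load(open("F.json")); o=np.array(o)
Ri=np.array([[np.cos(psi),np.sin(psi)],[-np.sin(psi),np.cos(psi)]])
for n,u,v,z in(("nose front",62,130,.171),("wall top front",130,140,.201),("wall top back",156,140,.201)): print(n,Ri@(onz(c,u/2.25+220,v/2.25+50,z)[:2]-o)*1000)
for a,b in (((.12,.13),(.12,.1)),((.12,.1),(.125,.06)),((.125,.06),(.13,.02)),((.13,.02),(.13,0.0))): print(a,b,(F(bar([0,.145,.055],*b))-F(bar([0,.145,.055],*a)))*1000)
E
```

```text
[0.1152473  0.13208007] [[-4.6  0.6]
 [ 0.5 -0. ]
 [-2.3 -1.8]
 [ 1.6 -2. ]
 [ 2.5 -4.7]]
bar bottom at hook 0.136 [-34.9 137.1 180.1]
bar bottom at hook 0.136 [-27.  137.1 181. ]
bar bottom at hook 0.16 [-35.3 161.1 183.2]
bar bottom at hook 0.16 [-27.3 161.1 184.1]
nose front [-42.46813968 147.98141973]
wall top front [-25.2518581  146.66673929]
wall top back [-18.93938621 146.66933561]
(0.12, 0.13) (0.12, 0.1) [ 1.09414796  1.90243572 -4.10206719]
(0.12, 0.1) (0.125, 0.06) [ 0.50223353  2.62348902 -5.75271071]
(0.125, 0.06) (0.13, 0.02) [ 0.50328237  2.38670805 -5.85136211]
(0.13, 0.02) (0.13, 0.0) [ 0.68614607  0.97155447 -2.86443098]
```

Request:
servo_tool --increments '[{"x": 0.0005, "y": -0.00015, "z": 0.0, "roll": 0.0}, {"x": 0.0005, "y": -0.00015, "z": 0.0, "roll": 0.0}, {"x": 0.0, "y": 0.0, "z": 0.0, "roll": 0.0}]'

```text
time: 8.3
eef_pos: [0.6215, 0.0462, 0.3976]
tool_rot: [2.521, 1.87, 0.0]
contact_force: [1.5, -4.9, -6.4]
opening: 0.121
finger_force: 57.2
```

Request:
servo_tool --increments '[{"x": 0.0005, "y": -0.00015, "z": 0.0, "roll": 0.0}, {"x": 0.0, "y": 0.0, "z": 0.0, "roll": 0.0}]'

```text
time: 8.5
eef_pos: [0.622, 0.0461, 0.3976]
tool_rot: [2.521, 1.87, 0.0]
contact_force: [1.7, -5.4, -5.5]
opening: 0.126
finger_force: 57.2
```

Request:
servo_tool --increments '[{"x": 0.0005, "y": -0.00015, "z": 0.0, "roll": 0.0}, {"x": 0.0, "y": 0.0, "z": 0.0, "roll": 0.0}]'

```text
time: 8.7
eef_pos: [0.6224, 0.046, 0.3976]
tool_rot: [2.522, 1.87, 0.0]
contact_force: [2.9, -4.4, -5.9]
opening: 0.12
finger_force: 57.2
```

Request:
servo_tool --increments '[{"x": 0.0005, "y": -0.00015, "z": 0.0, "roll": 0.0}, {"x": 0.0, "y": 0.0, "z": 0.0, "roll": 0.0}]'

```text
time: 8.9
eef_pos: [0.6228, 0.0459, 0.3976]
tool_rot: [2.522, 1.87, -0.0]
contact_force: [2.0, -5.1, -5.4]
opening: 0.118
finger_force: 57.3
```

Request:
servo_tool --increments '[{"x": 0.0005, "y": -0.00015, "z": 0.0, "roll": 0.0}, {"x": 0.0, "y": 0.0, "z": 0.0, "roll": 0.0}]'

```text
time: 9.1
eef_pos: [0.6231, 0.0459, 0.3976]
tool_rot: [2.522, 1.87, -0.001]
contact_force: [2.3, -5.2, -5.8]
opening: 0.122
finger_force: 57.6
```

Request:
servo_tool --increments '[{"x": 0.0005, "y": -0.00015, "z": 0.0, "roll": 0.0}, {"x": 0.0, "y": 0.0, "z": 0.0, "roll": 0.0}]'

```text
time: 9.3
eef_pos: [0.6233, 0.0458, 0.3976]
tool_rot: [2.523, 1.871, -0.002]
contact_force: [0.7, -5.2, -3.9]
opening: 0.12
finger_force: 57.9
```

Request:
servo_tool --increments '[{"x": 0.0005, "y": -0.00015, "z": 0.0, "roll": 0.0}, {"x": 0.0, "y": 0.0, "z": 0.0, "roll": 0.0}]'

```text
time: 9.5
eef_pos: [0.6236, 0.0457, 0.3976]
tool_rot: [2.523, 1.871, -0.003]
contact_force: [-0.4, -4.6, -3.2]
opening: 0.122
finger_force: 58.3
```

Run:
```python
from geo import *
from scipy.optimize import brentq
def th(la,x=-.0262): return brentq(lambda t: bar([.004,.208/np.cos(la),-.008],t,la)[0]-x,-.1,.4)
L=[.132,.11,.09,.07,.05,.03,.015,0]; P=[F(bar([0,.145,.058],th(l),l)) for l in L]
for l,d in zip(L[1:],np.diff(P,axis=0)): print(l,round(th(l),4),(d*1000).round(2))
```

```text
0.11 0.1124 [ 0.11  1.69 -3.12]
0.09 0.1158 [ 0.07  1.49 -2.88]
0.07 0.1194 [ 0.04  1.44 -2.91]
0.05 0.1232 [ 0.01  1.39 -2.95]
0.03 0.1273 [-0.03  1.34 -2.98]
0.015 0.1305 [-0.05  0.97 -2.26]
0 0.1339 [-0.07  0.95 -2.28]
```

Request:
servo_tool --increments '[{"x": -0.0015, "y": 0.0005, "z": 0.0, "roll": 0.0}, {"x": -0.0015, "y": 0.0004, "z": 0.0, "roll": 0.0}, {"x": 0.0, "y": 0.0, "z": 0.0, "roll": 0.0}]'

```text
time: 9.8
eef_pos: [0.6212, 0.0463, 0.3976]
tool_rot: [2.522, 1.87, -0.0]
contact_force: [3.0, -7.0, -6.2]
opening: 0.124
finger_force: 62.6
```

Request:
servo_tool --increments '[{"x": 0.0001, "y": 0.0008, "z": -0.0015, "roll": 0.0}, {"x": 0.0, "y": 0.0008, "z": -0.0015, "roll": 0.0}, {"x": 0.0001, "y": 0.0008, "z": -0.0015, "roll": 0.0}, {"x": 0.0, "y": 0.0008, "z": -0.0015, "roll": 0.0}, {"x": 0.0, "y": 0.0, "z": 0.0, "roll": 0.0}]'

```text
time: 10.3
eef_pos: [0.6218, 0.049, 0.3928]
tool_rot: [2.52, 1.868, -0.0]
contact_force: [1.6, -6.8, 0.8]
opening: 0.12
finger_force: 63.9
```

Request:
servo_tool --increments '[{"x": 0.0, "y": 0.0005, "z": -0.001, "roll": 0.0}, {"x": 0.0, "y": 0.0005, "z": -0.001, "roll": 0.0}, {"x": 0.0, "y": 0.0, "z": 0.0, "roll": 0.0}]'

```text
time: 10.6
eef_pos: [0.6222, 0.0507, 0.3902]
tool_rot: [2.52, 1.87, 0.003]
contact_force: [3.9, -6.8, -5.1]
opening: 0.119
finger_force: 64.3
```

Request:
servo_tool --increments '[{"x": -0.0003, "y": 0.0005, "z": -0.001, "roll": 0.0}, {"x": -0.0002, "y": 0.0005, "z": -0.001, "roll": 0.0}, {"x": 0.0, "y": 0.0, "z": 0.0, "roll": 0.0}]'

```text
time: 10.9
eef_pos: [0.6219, 0.0515, 0.3886]
tool_rot: [2.52, 1.869, 0.004]
contact_force: [4.1, -5.5, -3.4]
opening: 0.117
finger_force: 66.2
```

Request:
servo_tool --increments '[{"x": 0.0, "y": 0.0005, "z": -0.001, "roll": 0.0}, {"x": 0.0, "y": 0.0, "z": 0.0, "roll": 0.0}]'

```text
time: 11.1
eef_pos: [0.622, 0.0519, 0.3878]
tool_rot: [2.519, 1.869, 0.004]
contact_force: [3.3, -6.4, -2.5]
opening: 0.119
finger_force: 66.4
```

```bash
cat > prof.py <<'E'
from geo import *
import sys
def ana(im,c,tag):
    hsv=cv2.cvtColor(im,cv2.COLOR_RGB2HSV); m=(((hsv[:,:,0]<6)|(hsv[:,:,0]>174))&(hsv[:,:,1]>150)&(hsv[:,:,2]>60)).astype(np.uint8)
    q=max(cv2.findContours(m,0,2)[0],key=cv2.contourArea); print(tag,"red",cv2.approxPolyDP(q,2.5,True)[:,0].tolist())
    for v in (100,112,122):
        print(v,"".join("Y" if (h[1]>110 and 15<h[0]<35) else "g" if (h[1]>90 and 40<h[0]<90) else "D" if h[2]<85 else "b" if h[2]<125 else "." for h in hsv[v,235:300]))
    return
if __name__=="__main__":
    tag=sys.argv[1]; c=cam("wrist"); s=state(); im=snapshot("wrist"); cv2.imwrite(f"pics/{tag}.png",im[:,:,::-1])
    ana(cv2.imread("pics/w7.png")[:,:,::-1].copy(),None,"w7"); ana(im,c,tag); print(s["eef_pos"],s["contact_force"])
    print("slot floor pred nose front/back, wall at z.171",[(proj(c,F(np.array([x,.148,.171])))).round(1).tolist() for x in(-.0425,-.0365,-.0255)])
    for la,t in((.06,.119),(.08,.118)): print(la,"red corners pred",[proj(c,F(bar(p,t,la))).round(1).tolist() for p in([-.005,.133,.07],[.005,.133,.07],[.005,.157,.008],[-.004,.233,.008],[-.004,.208,.008],[.004,.208,.008])])
E
python3 prof.py w8
```

```text
w7 red [[260, 199], [245, 248], [244, 297], [262, 300], [269, 200]]
100 ..............YYYYYYY.............bbbYYYYYYYYYYYYYYYYY.bDDDDDDDDD
112 ..............YYYYYYYY............bbDYYYYYYYYYYYYYYYYY.bbbbbbbbbb
122 ..............YYYYYYYY............bbDYYYYYYYYYYYYYYYY..bbbgbbbb..
w8 red [[269, 205], [258, 206], [245, 250], [244, 298], [247, 300], [263, 299]]
100 ............YYYYYYYYYY.b...........bDDYYYYYYYYYYYYYYYYY..bbbbbbbb
112 .............YYYYYYYYY.b...........bDDYYYYYYYYYYYYYYYYY.bDDDbDDDD
122 .............YYYYYYYYYY............bDDYYYYYYYYYYYYYYYYYgbgbbggggg
[0.62198279 0.05193827 0.38780432] [ 3.29171327 -6.35542637 -2.52934395]
slot floor pred nose front/back, wall at z.171 [[246.4, 118.1], [256.2, 118.1], [274.0, 118.1]]
0.06 red corners pred [[242.2, 298.2], [263.0, 299.8], [271.8, 202.2], [257.4, 74.6], [257.6, 120.9], [271.4, 121.1]]
0.08 red corners pred [[241.8, 304.6], [262.9, 306.2], [271.7, 204.4], [256.8, 74.9], [257.1, 122.3], [271.2, 122.5]]
```

Request:
servo_tool --increments '[{"x": 0.0, "y": 0.0005, "z": -0.001, "roll": 0.0}, {"x": 0.0, "y": 0.0005, "z": -0.001, "roll": 0.0}, {"x": 0.0, "y": 0.0, "z": 0.0, "roll": 0.0}]'

```text
time: 11.45
eef_pos: [0.6221, 0.0527, 0.3862]
tool_rot: [2.519, 1.868, 0.004]
contact_force: [3.0, -7.5, -0.0]
opening: 0.122
finger_force: 67.2
```

Request:
servo_tool --increments '[{"x": 0.0, "y": 0.0005, "z": -0.001, "roll": 0.0}, {"x": 0.0, "y": 0.0, "z": 0.0, "roll": 0.0}]'

```text
time: 11.65
eef_pos: [0.6221, 0.0531, 0.3854]
tool_rot: [2.518, 1.868, 0.004]
contact_force: [3.4, -6.9, 2.5]
opening: 0.122
finger_force: 67.5
```

```bash
sed -i 's/((.06,.119),(.08,.118))/((.0,.134),(.04,.125),(.06,.12),(.08,.118))/' prof.py; python3 prof.py w9 | tail -10; python3 -c "
from station import state;print(state()['wrist_torque'])"
```

```text
w9 red [[269, 206], [259, 206], [245, 250], [244, 299], [247, 300], [263, 299]]
100 ...................................bbDb......YYYY...........bbbbb
112 ............YYYYYYYYYYY............bDDYYYYYYYYYYYYYYYYY.bDDDbDDDD
122 ............YYYYYYYYYYY............bDDYYYYYYYYYYYYYYYYY.bgbb.gggg
[0.62209104 0.05311044 0.38542655] [ 3.43330454 -6.91551965  2.52635151]
slot floor pred nose front/back, wall at z.171 [[246.3, 120.1], [256.2, 120.1], [274.2, 120.1]]
0.0 red corners pred [[238.7, 284.5], [258.7, 286.1], [269.8, 198.8], [256.6, 76.3], [256.5, 119.9], [269.5, 120.0]]
0.04 red corners pred [[240.5, 296.8], [261.2, 298.4], [271.0, 202.7], [256.8, 76.1], [257.0, 121.8], [270.5, 122.0]]
0.06 red corners pred [[241.8, 303.3], [262.9, 305.0], [271.8, 205.0], [257.2, 76.3], [257.4, 123.1], [271.3, 123.2]]
0.08 red corners pred [[241.9, 309.9], [263.2, 311.6], [272.0, 207.3], [256.9, 76.7], [257.2, 124.5], [271.4, 124.7]]
[-2.2938432  -1.67019536 -0.20907887]
```

Request:
servo_tool --increments '[{"x": 0.0, "y": 0.0005, "z": -0.001, "roll": 0.0}, {"x": 0.0, "y": 0.0005, "z": -0.001, "roll": 0.0}, {"x": 0.0, "y": 0.0, "z": 0.0, "roll": 0.0}]'

```text
time: 12.0
eef_pos: [0.6221, 0.0539, 0.3833]
tool_rot: [2.518, 1.868, 0.003]
contact_force: [3.6, -8.4, -0.1]
opening: 0.122
finger_force: 68.9
```

Request:
servo_tool --increments '[{"x": 0.0, "y": 0.0005, "z": -0.001, "roll": 0.0}, {"x": 0.0, "y": 0.0, "z": 0.0, "roll": 0.0}]'

```text
time: 12.2
eef_pos: [0.6222, 0.0543, 0.3825]
tool_rot: [2.518, 1.867, 0.003]
contact_force: [3.5, -8.3, 0.9]
opening: 0.12
finger_force: 69.3
```

Request:
servo_tool --increments '[{"x": 0.0, "y": 0.0005, "z": -0.001, "roll": 0.0}, {"x": 0.0, "y": 0.0, "z": 0.0, "roll": 0.0}]'

```text
time: 12.4
eef_pos: [0.6222, 0.0547, 0.3817]
tool_rot: [2.517, 1.867, 0.003]
contact_force: [2.5, -8.4, 2.5]
opening: 0.121
finger_force: 69.7
```

Request:
servo_tool --increments '[{"x": 0.0, "y": 0.0004, "z": -0.0008, "roll": 0.0}, {"x": 0.0, "y": 0.0, "z": 0.0, "roll": 0.0}]'

```text
time: 12.6
eef_pos: [0.6223, 0.0556, 0.3803]
tool_rot: [2.518, 1.868, 0.005]
contact_force: [4.6, -6.5, -2.5]
opening: 0.119
finger_force: 70.1
```

Request:
servo_tool --increments '[{"x": 0.0, "y": 0.0004, "z": -0.0008, "roll": 0.0}, {"x": 0.0, "y": 0.0, "z": 0.0, "roll": 0.0}]'

```text
time: 12.8
eef_pos: [0.6224, 0.0559, 0.3797]
tool_rot: [2.518, 1.868, 0.005]
contact_force: [3.8, -7.3, -1.2]
opening: 0.12
finger_force: 70.4
```

```bash
python3 prof.py w10 | tail -10; python3 -c "
from station import state;print(state()['wrist_torque'])"
```

```text
w10 red [[269, 209], [259, 210], [245, 250], [246, 300], [261, 302]]
100 ......................Y.............bbYYYYYYYYYYYYYYYYYYYYYYYYYYY
112 .............YYYYYYYYYYY............bDYYYYYYYYYYYYYYYYYYYY.bDDDbD
122 .............YYYYYYYYYYY............bDDYYYYYYYYYYYYYYYYYY.bbbbbbb
[0.62236867 0.05589258 0.37974102] [ 3.82761712 -7.3440671  -1.24058181]
slot floor pred nose front/back, wall at z.171 [[246.9, 125.7], [257.0, 125.7], [275.5, 125.7]]
0.0 red corners pred [[239.2, 296.7], [259.8, 298.5], [270.8, 205.8], [257.5, 80.9], [257.3, 125.4], [270.6, 125.6]]
0.04 red corners pred [[241.1, 309.8], [262.5, 311.6], [272.1, 210.0], [257.8, 80.9], [257.8, 127.6], [271.8, 127.8]]
0.06 red corners pred [[242.4, 316.7], [264.2, 318.5], [273.0, 212.4], [258.2, 81.2], [258.3, 129.1], [272.6, 129.3]]
0.08 red corners pred [[242.5, 323.8], [264.6, 325.6], [273.1, 214.9], [257.9, 81.8], [258.1, 130.7], [272.7, 130.9]]
[-1.98436245 -2.18361782  0.05207664]
```

Request:
servo_tool --increments '[{"x": 0.0, "y": 0.0003, "z": -0.0006, "roll": 0.0}, {"x": 0.0, "y": 0.0, "z": 0.0, "roll": 0.0}]'

```text
time: 13.05
eef_pos: [0.6224, 0.056, 0.3796]
tool_rot: [2.517, 1.868, 0.005]
contact_force: [2.5, -8.1, 2.2]
opening: 0.122
finger_force: 70.4
```

Request:
servo_tool --increments '[{"x": 0.0, "y": 0.0003, "z": -0.0006, "roll": 0.0}, {"x": 0.0, "y": 0.0, "z": 0.0, "roll": 0.0}]'

```text
time: 13.25
eef_pos: [0.6223, 0.0561, 0.3795]
tool_rot: [2.517, 1.867, 0.005]
contact_force: [2.7, -9.3, 4.8]
opening: 0.116
finger_force: 70.5
```

Request:
servo_tool --increments '[{"x": 0.0, "y": -0.0003, "z": 0.0006, "roll": 0.0}, {"x": 0.0, "y": 0.0, "z": 0.0, "roll": 0.0}]'

```text
time: 13.45
eef_pos: [0.6224, 0.056, 0.3796]
tool_rot: [2.518, 1.868, 0.005]
contact_force: [2.1, -7.3, 2.6]
opening: 0.121
finger_force: 70.3
```

Request:
servo_tool --increments '[{"x": 0.0, "y": 0.0, "z": 0.0, "roll": 0.0}, {"x": 0.0, "y": 0.0, "z": 0.0, "roll": 0.0}, {"x": 0.0, "y": 0.0, "z": 0.0, "roll": 0.0}, {"x": 0.0, "y": 0.0, "z": 0.0, "roll": 0.0}]' --hand 0.035

```text
time: 13.85
eef_pos: [0.6202, 0.0579, 0.3773]
tool_rot: [-2.522, -1.871, 0.001]
contact_force: [-0.4, 0.7, -0.8]
opening: 0.409
finger_force: 0.0
```

```bash
python3 prof.py w11 | tail -10
```

```text
w11 red [[265, 212], [248, 266], [249, 304], [264, 308], [267, 306], [275, 214]]
100 .....................YYYYYYYY.............bbYYYYYYYYYYYYYYYYYYYYY
112 .....................YYYYYYYY.............bbYYYYYYYYYYYYYYYYYYYYY
122 .....................YYYYYYYY............bbbYYYYYYYYYYYYYYYYYYYYY
[0.6201636  0.05785998 0.37734251] [-0.4306666   0.68901724 -0.80772982]
slot floor pred nose front/back, wall at z.171 [[254.4, 128.8], [264.6, 128.8], [283.3, 128.8]]
0.0 red corners pred [[247.3, 302.6], [268.3, 304.6], [277.9, 209.5], [265.4, 83.7], [264.9, 128.5], [278.4, 128.7]]
0.04 red corners pred [[249.4, 316.1], [271.2, 318.1], [279.4, 213.9], [266.0, 83.9], [265.6, 130.9], [279.8, 131.1]]
0.06 red corners pred [[250.8, 323.2], [273.0, 325.2], [280.3, 216.4], [266.6, 84.3], [266.2, 132.4], [280.7, 132.7]]
0.08 red corners pred [[251.0, 330.5], [273.5, 332.5], [280.6, 219.0], [266.4, 84.9], [266.1, 134.2], [281.0, 134.4]]
```

Request:
servo_tool --increments '[{"x": 0.0, "y": 0.0, "z": 0.015, "roll": 0.0}, {"x": 0.0, "y": 0.0, "z": 0.02, "roll": 0.0}, {"x": 0.0, "y": 0.0, "z": 0.025, "roll": 0.0}, {"x": 0.0, "y": 0.0, "z": 0.025, "roll": 0.0}, {"x": 0.0, "y": 0.0, "z": 0.015, "roll": 0.0}, {"x": 0.0, "y": 0.0, "z": 0.0, "roll": 0.0}, {"x": 0.0, "y": 0.0, "z": 0.0, "roll": 0.0}]'

```text
time: 14.6
eef_pos: [0.6204, 0.0576, 0.4771]
tool_rot: [-2.523, -1.871, 0.0]
contact_force: [-0.1, -0.3, -0.3]
opening: 0.41
finger_force: 0.0
```

```bash
python3 fit.py w12 "[(.135,0.0)]"
```

```text
14.6 [0.62035295 0.05756354 0.47712   ] [-0.10618619 -0.27936944 -0.34497499] [-0.01772749  0.0606381   0.02751649] 0.41001741637981476
0.135 0.0 endtop [392. 132.] [405. 132.]
```

View pics/w12big.png

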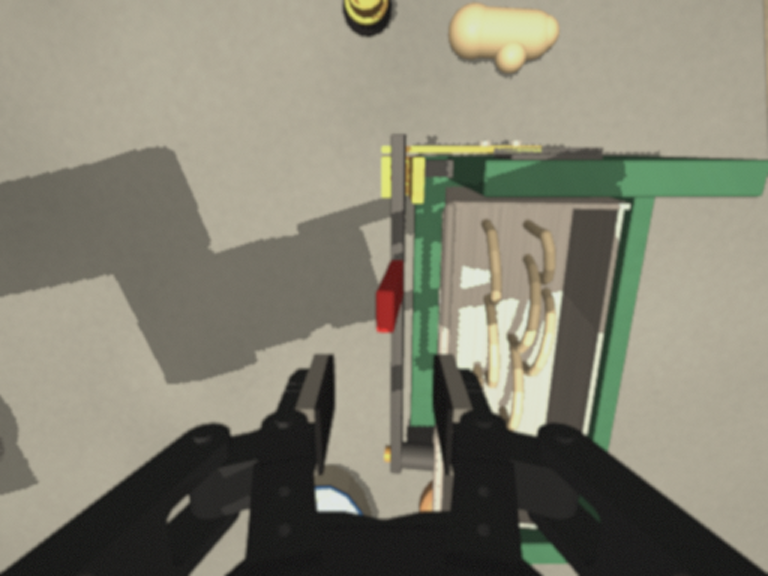

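The bar lies between the nose (u 382–392) and the back wall (u 412–424). The bin is shut, and the gripper is clear of everything.

```bash
python3 -c "
from station import *
print(job_done())"
```

```text
the job is handed in; nothing more can be done
None
```

The bin is shut, with the latch bar lowered into the keeper's notch and the gripper released and lifted clear. The job was handed in after about 15 s of robot time; the hand-in returned no verdict, and I saw no sign of a hard press on the keeper.

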